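Present the truffle dish to the hatch

ROBOT

A 7-joint arm with a two-finger parallel gripper is mounted at the origin on the work surface. World frame = base frame: x ahead of the robot, y to its left, z up, the work surface at z = 0. Lengths are in m, angles in rad, forces in N, time in s.
With the tool pointing down it reaches from about 0.35 to 0.9 m from the base axis. Payload 7.2 kg.
Tool frame: the origin (TCP) lies where the fingers leave the gripper's body, on its centre line; the fingertips stand 80 mm ahead of it and the grasp point (between the pads) lies 61 mm ahead of it (r.hold_point_z is the distance from the TCP to the grasp point, in m); z points along the fingers, y is the line along which they close (so a half turn about z gives the same grasp; the last joint's range is limited). The gripper opens to 88 mm and grips with 3 to 60 N. Pads are 20 mm wide; open, the fingers measure 115 mm over their backs; the gripper's body (75 mm by 178 mm) begins 61 mm behind the grasp point.
Start: joints at [1.112, 0.411, -0.013, 1.596, 0.006, 1.134, -0.082], TCP at [0.238, -0.578, 0.303] pointing down, gripper open.
Joint ranges: [-2.95, 2.95], [-0.29, 1.99], [-1.47, 1.44], [0.14, 2.54], [-1.03, 4.17], [0.13, 1.85], [-2.86, 2.86]. Speed limits (rad/s): [2.39, 2.39, 3.01, 3.01, 3.14, 3.14, 3.14].

INTERFACE

Orientations are given as a 3x3 rotation matrix whose columns are the frame's x, y, z axes.
In Python, from rig import r, optics, readout gives the robot as it stands. Calls block until the motion is done:
- r.goto(position, orientation): joint-space move of the TCP to a pose.
- r.line_to(position, orientation=None, speed=0.15): straight line of the TCP; orientation=None keeps the orientation; speed is the mean speed in m/s.
- r.set_joints(angles): joint-space move.
- r.move_gripper(opening, effort=None): finger opening in m; effort is the grip in N (None keeps the last); returns when the fingers have stopped.
- r.sleep(seconds).
- r.solve_ik(position, orientation): joint angles nearest the present ones, or None.
- optics.camera(name): name is "side" or "top" or "wrist"; returns (picture, depth): 384x512x3 uint8, red, green, blue; 384x512 float32, m along the optical axis (not along the pixel's ray), 0 where there is no reading.
- optics.camera_info(name): a dict with "K" (3x3 intrinsics, pixels), "extrinsics" (4x4, takes a point from camera to world coordinates). Camera axes: x right, y up, looking along -z (the intrinsics and any distortion apply to the point x, -y, -z); pixel columns grow to the right and rows downward; lengths in m; the calibration is good to about 2 mm. A picture is of the moment at which its call begins: read the wrist's pose just before it. camera_info takes no time and is no camera call; for the wrist camera it gives the pose at the moment of the call.
A pose or a line that the arm cannot do raises r.MotionError and nothing moves.
- r.close_job(): hands the job in; it is judged then, once.
Readings, each from a call of its own:
- readout.current_time(): time.
- readout.current_q(): joint angles.
- readout.current_dq(): joint speeds.
- readout.current_tau(): joint torques, N m.
- readout.current_tcp_pos(): TCP position.
- readout.current_eef_rot(): TCP orientation.
- readout.current_contact_force(): force on the tool from outside, world axes, zero at the start.
- readout.current_ft_torque(): the same for the moment, N m.
- readout.current_opening(): finger opening in m.
- readout.current_grasp_force(): force on a finger pad.
Only numpy, scipy, OpenCV 4.12 (cv2) and the standard library are available. Lean on these libraries where they do the work, as an engineer would, in place of code of your own. Each camera call takes 0.05 s, during which the arm holds its last target. There are 200 camera calls.

TASK

Someone has left the spurtle lying across the white eared dish: lift it off and lay it flat on the worktop, clear of the dish. Then pick the dish up by one ear, raise it about a hand's breadth straight up, and only then turn it in the air through a quarter turn so that the free ear points straight at the serving hatch at the worktop's left end, ready to be taken there, keeping the dish level and the chocolate truffle in its middle, untouched. Finish still holding the dish up like that, steady and by its ear, and leave the lunchbox, the cake tins and the funnel where they are.

Things in the scene. Friction and masses are not known exactly. Their poses are not given: they have to be found in the camera images.
- dish: White porcelain eared dish, rim 151 mm across, 32 mm high, about 0.25 kg, on a 92 mm foot. Two like ears stick out level from opposed sides of the rim. Origin: centre of the underside, z up, x axis through both ears, at the start within 0.35 rad of the robot's x. The dished floor is 6 mm up in the middle, 8 mm at 26 mm out, 12 mm at 44 mm out; a blue ring 44 mm across marks its middle.
- dish_well (a point): Middle of the dish's floor, on its inner surface, 6 mm above its underside.
- ear_a (a point): Mid-thickness middle of the ear on the dish's +x side (the far one at the start), 88 mm out from the dish's centre, 27.5 mm above its underside. An ear is a level tab 44 mm wide with parallel sides along the dish's x, 9 mm thick, its top level with the rim, reaching from the rim (75 mm out) to 102 mm out. It can take 50 N across its width.
- ear_b (a point): The same point on the other ear, on the dish's -x side (the near one at the start).
- truffle_center (a point): Centre of the loose chocolate truffle, a smooth dark brown hard ball 38 mm in diameter, 34 g, which rests in the middle of the dish. It rolls freely: about 12 mm off centre if the dish tilts by 0.05 to 0.12 rad, and out of the middle if it tilts more or is jerked.
- truffle: The same truffle as a body; its origin is a point of its surface (lowest at the start) that turns with it, so use its centre.
- spurtle: Beech spurtle, a straight bar 290 mm long, 16 mm wide, 14 mm thick, with a thistle end 22 mm wide at -x; about 50 g. Origin: centre of its underside, x along it. At the start it lies flat across the dish's rim, underside 32 mm above the worktop, roughly square to the ears, some 50 mm from the dish's centre towards the near ear; about 90 mm overhangs the rim at each end.
- hatch_ledge (a point): Middle of the front edge, on top, of the 600 mm long, 18 mm thick oak ledge under the serving hatch. The hatch is a green-framed opening 0.55 m wide in the white wall at the left (+y) end of the worktop, 0.27 m beyond this point. Its y axis runs straight out through the opening (the robot's +y), x along the ledge.
- lunchbox: Closed red plastic lunchbox with white snap latches, 138 x 198 mm, 65 mm high; origin at the centre of its underside, long side along its y. Bystander.
- tin_lower: Lower of two stacked round aluminium cake tins, 170 mm across, 71 mm high; origin at the centre of its underside. Bystander.
- tin_upper: Upper cake tin, 140 mm across, 56 mm high, standing on the lower one; origin at the centre of its underside. Bystander.
- funnel: Grey silicone funnel standing mouth down, 110 mm across, 105 mm high; origin at the centre of its underside. Bystander.

How it is judged:
On the way, in this order (a step that is already met when the one before it is completed fails the run):
1. the spurtle is held by the gripper, clear above the dish, which has stayed where it stood (contact force between the fingers and spurtle above 0.5 N and contact force between dish and spurtle below 0.05 N and height (world z) of spurtle above 0.045 m and distance of dish from where it was at the start of the episode below 0.03 m), for 0.1 s.
2. the spurtle lies flat on the worktop, let go, at rest and clear of the dish, which still stands where it stood (height (world z) of spurtle below 0.012 m and angle between spurtle's own z axis and vertical below 0.1 rad and contact force between each of the fingers, dish and spurtle below 0.05 N and linear speed of spurtle below 0.03 m/s and distance of dish from where it was at the start of the episode below 0.03 m), for 0.2 s.
3. the dish is held up clear of the worktop, not yet turned, level, with the truffle in its middle (height (world z) of dish above 0.05 m and contact force between the fingers and dish above 1 N and angle between the x axis of dish and the y axis of hatch_ledge, either way round above 1 rad and angle between dish's own z axis and vertical below 0.12 rad and distance between truffle_center and dish_well below 0.029 m), for 0.1 s.
At the end, for the whole second after the job is handed in: The gripper alone holds the dish by one ear, 60 to 300 mm up, level within 0.12 rad and steady, free ear towards the hatch within 0.2 rad; truffle within some 22 mm of its middle (inside or over the blue ring); spurtle lying flat on the worktop, let go, clear of the dish (height (world z) of dish between 0.06 and 0.3 m and contact force between the fingers and dish above 1 N and angle between dish's own z axis and vertical below 0.12 rad and angle between the x axis of dish and the y axis of hatch_ledge, either way round below 0.2 rad and ((x of hatch_ledge in the frame of dish above 0.3 m and x of the grasp point in the frame of dish below -0.06 m) or (x of hatch_ledge in the frame of dish below -0.3 m and x of the grasp point in the frame of dish above 0.06 m)) and distance between truffle_center and dish_well below 0.029 m and linear speed of dish below 0.03 m/s and angular speed of dish below 0.15 rad/s and contact force between dish and tin_upper below 0.05 N and contact force between dish and tin_lower below 0.05 N and contact force between dish and lunchbox below 0.05 N and contact force between dish and funnel below 0.05 N and contact force between each of dish, the fingers and spurtle below 0.05 N and height (world z) of spurtle below 0.012 m and angle between spurtle's own z axis and vertical below 0.1 rad); the arm keeps its last pose, push and grip.
It fails at once if the truffle rolled out of the dish's middle (more than some 30 mm off) (distance between truffle_center and dish_well above 0.037 m).
It fails at once if the dish tipped by more than 0.25 rad (angle between dish's own z axis and vertical above 0.25 rad).
It fails at once if the truffle touched by the robot (contact force between any of the fingers, the arm and truffle above 0.1 N).
It fails at once if the spurtle dropped or thrown on to the worktop (linear speed of spurtle above 0.7 m/s and height (world z) of spurtle below 0.04 m).
It fails at once if a bystander pushed more than 20 mm (distance of any of lunchbox, tin_lower, tin_upper, funnel from where it was at the start of the episode above 0.02 m).
It also fails if it takes over 64 s, if anything falls off the work surface, if the arm or the gripper's body presses on something with over 40 N, if the wrist force passes 120 N, or if a joint passes its speed limit or range.

## Working session

There is one attempt and no reset: what is moved stays moved. The work goes in short steps, each a Python script; the robot and the scene stay as the last script left them, time stands still between calls to the robot, and variables do not carry over. Pictures are saved under pics/ and viewed, at most 10 in all, crops included, and the job is handed in when it is done.

```bash
mkdir -p pics; ls
cat > h.py <<'E'
import numpy as np, cv2
from rig import r, optics, readout
def snap(name,fn=None):
    info=optics.camera_info(name); im,d=optics.camera(name)
    if fn: cv2.imwrite('pics/'+fn,im[:,:,::-1]); np.savez('pics/'+fn[:-4]+'.npz',im=im,d=d,K=info['K'],E=info['extrinsics'])
    return im,d,info
def cloud(d,K,E):
    v,u=np.mgrid[0:d.shape[0],0:d.shape[1]]
    x=(u-K[0,2])/K[0,0]*d; y=(v-K[1,2])/K[1,1]*d
    return np.stack([x,-y,-d],-1)@E[:3,:3].T+E[:3,3]
def rot(yaw): # tool down; tool y axis (closing) at angle yaw from world x
    y=np.array([np.cos(yaw),np.sin(yaw),0]); z=np.array([0,0,-1.]); x=np.cross(y,z)
    return np.stack([x,y,z],1)
E
python3 - <<'E'
from h import *
for n in ['top','side']:
    im,d,i=snap(n,n+'0.png'); print(n,i)
print(readout.current_eef_rot(), readout.current_time(), r.hold_point_z)
a=cv2.imread('pics/top0.png');b=cv2.imread('pics/side0.png')
cv2.imwrite('pics/top0b.png',cv2.resize(a,(800,600),interpolation=cv2.INTER_CUBIC))
E
```

```text
pics
top {'K': array([[402.18288518,   0.        , 260.4233993 ],
       [  0.        , 402.18288518, 186.50516   ],
       [  0.        ,   0.        ,   1.        ]]), 'extrinsics': array([[-0.02475415,  0.99626171, -0.0827637 ,  0.50630953],
       [-0.99968665, -0.02436104,  0.00575646,  0.05789822],
       [ 0.00371873,  0.08288026,  0.99655257,  1.3739306 ],
       [ 0.        ,  0.        ,  0.        ,  1.        ]])}
side {'K': array([[385.23013491,   0.        , 263.90574511],
       [  0.        , 385.23013491, 188.68819997],
       [  0.        ,   0.        ,   1.        ]]), 'extrinsics': array([[ 0.95344733,  0.19720303, -0.22814283,  0.33717133],
       [-0.30154523,  0.63085253, -0.71490948, -0.80417834],
       [ 0.00294217,  0.75042392,  0.66095029,  0.86327492],
       [ 0.        ,  0.        ,  0.        ,  1.        ]])}
[[ 9.24601965e-01  3.80934056e-01 -6.71593748e-04]
 [ 3.80934632e-01 -9.24600995e-01  1.34390147e-03]
 [-1.09018412e-04 -1.49840725e-03 -9.99998871e-01]] 0.1 0.0613
```

View pics/top0b.png

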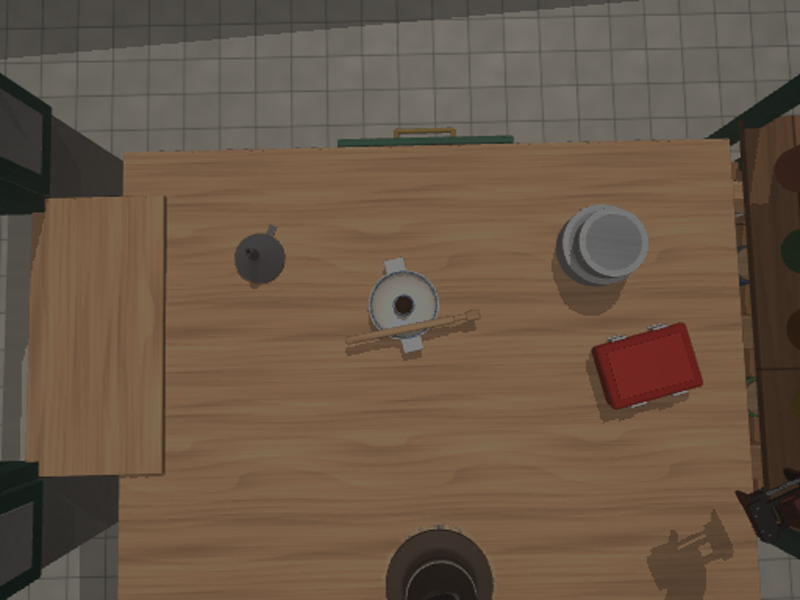

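View pics/side0.png

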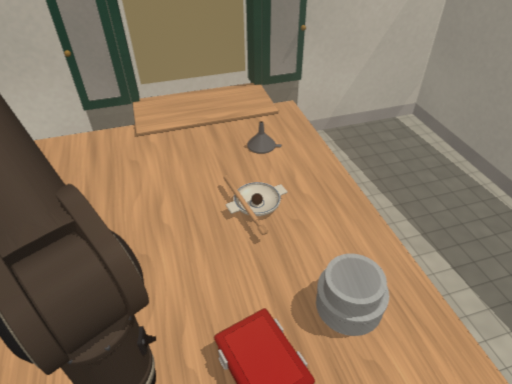

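The top view (800×600) shows the dish centre at about (404,305), the far ear at (395,266) and the near ear at (412,345). The spurtle runs from (348,341) to its thistle end at (478,315). The funnel is at (260,258), the tins at (605,245), the lunchbox at (648,365) and the ledge front at x≈164. The side view agrees, with the truffle in the middle of the dish. Next I'll take coarse positions from depth and look closer with the wrist camera.

Run:
```python
from h import *
f=np.load('pics/top0.npz');P=cloud(f['d'],f['K'],f['E'])
for n,u,v in [('c',404,305),('far',395,266),('near',412,345),('spL',352,341),('spR',470,317),('funnel',255,256),('tin',612,243),('box',648,365),('ledge',160,335),('tab',420,420)]:
    print(n,P[int(v*.64),int(u*.64)].round(4))
c=P[int(305*.64),int(404*.64)]
print(np.linalg.inv(f['E']).shape)
R=rot(0.15)
for yaw in (0.15,0.15+np.pi):
  print(yaw,r.solve_ik([c[0]-.08,c[1],.40],rot(yaw)))
# wrist camera offset to tool
T=np.eye(4);T[:3,:3]=readout.current_eef_rot();T[:3,3]=readout.current_tcp_pos()
print((np.linalg.inv(T)@optics.camera_info('wrist')['extrinsics']).round(3)); print(optics.camera_info('wrist')['K'])
```

```text
c [0.5885 0.0589 0.0481]
far [0.6744 0.0771 0.029 ]
near [0.5058 0.0443 0.0302]
spL [0.5155 0.1691 0.0487]
spR [ 0.5619 -0.079   0.0484]
funnel [0.6971 0.3629 0.0855]
tin [ 0.6988 -0.3608  0.1279]
box [ 0.4518 -0.4431  0.0653]
ledge [0.5393 0.5846 0.0173]
tab [0.3446 0.0313 0.0037]
(4, 4)
0.15 [ 0.44696176  0.2260181  -0.77865385  1.68501201  0.16417568  1.29786406
 -0.21344253]
3.291592653589793 [ 0.74440526  0.36545634 -1.22460515  1.67117308  0.35134886  1.35487857
  2.7554041 ]
[[-0.001  0.971  0.241  0.067]
 [ 1.     0.001  0.     0.   ]
 [-0.     0.241 -0.971 -0.082]
 [ 0.     0.     0.     1.   ]]
[[325.48512654   0.         254.42539429]
 [  0.         325.48512654 185.98676438]
 [  0.           0.           1.        ]]
```

```bash
python3 - <<'E'
from h import *
r.goto([.57,.06,.27],rot(.185)); print(readout.current_q().round(3),readout.current_time())
im,d,i=snap('wrist','w1.png')
r.line_to([.53,.00,.27]); snap('wrist','w2.png')
print(readout.current_q().round(3))
for k in '12':
    f=np.load(f'pics/w{k}.npz');P=cloud(f['d'],f['K'],f['E']);im=f['im'].astype(int)
    z=P[...,2];ok=f['d']>0
    print('table',np.median(z[ok&(z<.015)]), 'time',readout.current_time())
E
cd pics; python3 -c "
import cv2
for k in '12': cv2.imwrite(f'w{k}b.png',cv2.resize(cv2.imread(f'w{k}.png'),(800,600),interpolation=cv2.INTER_CUBIC))"
```

```text
[ 0.358  0.453 -0.731  1.728  0.336  1.09  -0.298] 2.65
[ 0.497  0.379 -0.745  1.828  0.293  1.047 -0.175]
table -1.450391477217372e-05 time 3.3833
table -7.960353850977597e-06 time 3.3833
```

View pics/w1b.png

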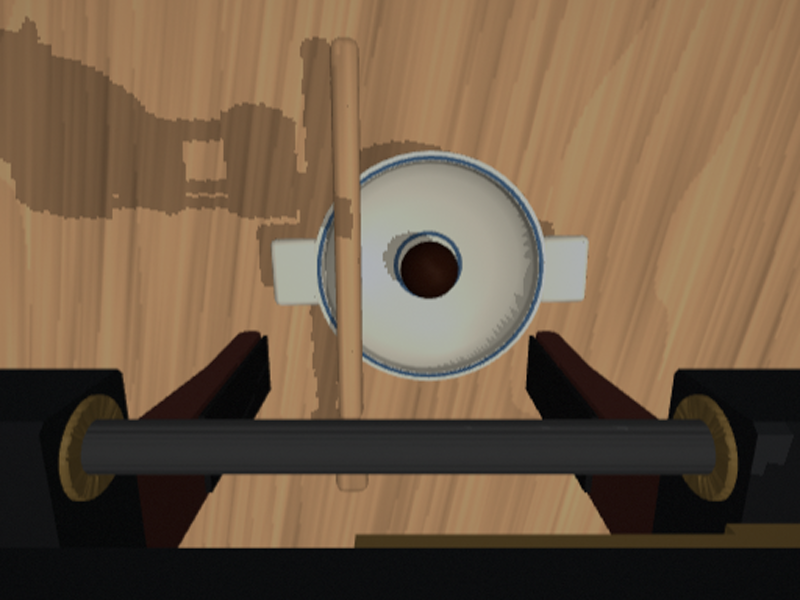

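View pics/w2b.png

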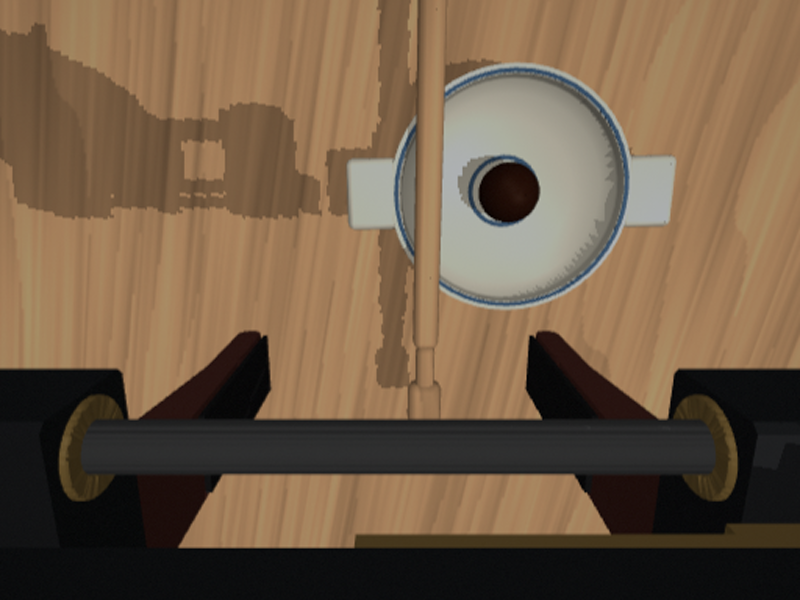

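Both wrist views (800×600) show the dish, the truffle on the blue ring and the spurtle:

| Feature | w1 | w2 |
|---|---|---|
| Near ear outer corners | (273,240), (277,304) | (348,159), (351,228) |
| Far ear outer corners | (587,238), (584,300) | (675,156), (671,223) |
| Spurtle | bar at u≈333–359, plain end at (344,40), thistle end at (352,488) | bar at u≈415–444, neck at v≈350 |

Next I'll triangulate the ears and fit the spurtle from depth.

Run:
```python
from h import *
F=[np.load(f'pics/w{k}.npz') for k in '12']
def ray(f,p):
    u,v=np.array(p)*.64; K,E=f['K'],f['E']
    d=E[:3,:3]@np.array([(u-K[0,2])/K[0,0],-(v-K[1,2])/K[1,1],-1]); return E[:3,3],d/np.linalg.norm(d)
def tri(a,b):
    A=np.zeros((3,3));B=np.zeros(3);q=[ray(F[0],a),ray(F[1],b)]
    for o,d in q: M=np.eye(3)-np.outer(d,d);A+=M;B+=M@o
    X=np.linalg.solve(A,B); return X,[round(np.linalg.norm(np.cross(X-o,d))*1e3,2) for o,d in q]
C=[]
for n,a,b in [('n1',(273,240),(348,159)),('n2',(277,304),(351,228)),('f1',(587,238),(675,156)),('f2',(584,300),(671,223)),('sp upper edge x rim',(360,177),(444,93)),('truffle',(430,269),(510,192))]:
    X,e=tri(a,b);C.append(X);print(n,X.round(4),e)
n=(C[0]+C[1])/2;g=(C[2]+C[3])/2;print('centre',(n+g)/2,'yaw',np.arctan2(*(g-n)[1::-1]),'len',np.linalg.norm(g-n))
for f in F:
    P=cloud(f['d'],f['K'],f['E']);im=f['im'].astype(int);z=P[...,2];v=np.mgrid[0:384,0:512][0]
    sp=(z>.036)&(z<.055)&(im[...,0]-im[...,2]>35)&(im[...,0]>100)&(v<265)
    q=P[sp];print(len(q),'z',np.percentile(q[:,2],[5,50,95]))
    l=cv2.fitLine(q[:,:2].astype(np.float32),cv2.DIST_HUBER,0,.01,.01).ravel();t=(q[:,:2]-l[2:])@l[:2];nn=(q[:,:2]-l[2:])@[-l[1],l[0]]
    print(l,'yaw',np.arctan2(l[1],l[0]),l[2:]+l[:2]*t.min(),l[2:]+l[:2]*t.max(),'w',np.percentile(nn,[2,98]))
    w=(z>.024)&(z<.036)&(im.min(-1)>110)&(np.ptp(im,axis=-1)<40)&(v<265);q=P[w];print('white rim/ears z',np.median(q[:,2]),q[:,:2].min(0),q[:,:2].max(0),(cv2.minAreaRect(q[:,:2].astype(np.float32)*1000)))
```

```text
n1 [0.4892 0.0626 0.0273] [np.float64(0.2), np.float64(0.2)]
n2 [0.4978 0.0213 0.0297] [np.float64(0.13), np.float64(0.13)]
f1 [0.6849 0.1008 0.0327] [np.float64(0.19), np.float64(0.19)]
f2 [0.6931 0.0616 0.0356] [np.float64(0.25), np.float64(0.25)]
sp upper edge x rim [0.5387 0.1112 0.0305] [np.float64(0.83), np.float64(0.83)]
truffle [0.5926 0.0616 0.0252] [np.float64(0.24), np.float64(0.24)]
centre [0.59126135 0.06156127 0.03130928] yaw 0.1979339969813873 len 0.19947591265455905
3910 z [0.04201401 0.04535343 0.04687339]
[ 0.17424493 -0.98470235  0.53613895  0.08246884] yaw -1.3956574 [0.51789362 0.18557782] [ 0.55793419 -0.04070159] w [-0.00749745  0.00707604]
white rim/ears z 0.031645254787437405 [ 0.48958311 -0.01341842] [0.69373691 0.13649322] ((591.3036499023438, 61.719459533691406), (183.99755859375, 150.51792907714844), 47.78155517578125)
4247 z [0.04253514 0.04531745 0.04687637]
[ 0.17510483 -0.9845498   0.542544    0.04288615] yaw -1.3947841 [0.52266374 0.15466555] [ 0.56639473 -0.09121766] w [-0.00736312  0.0076458 ]
white rim/ears z 0.031662124710222894 [ 0.4890202  -0.01307907] [0.69350954 0.13629489] ((591.40234375, 61.57917785644531), (184.7146759033203, 149.7311553955078), 47.244014739990234)
```

Run:
```python
from h import *
end=np.array([.5179,.1856]);d=np.array([.1747,-.9846]);g=end+d*.057
R=rot(.176)
r.move_gripper(.05,30)
r.line_to([*g,.22],R,speed=.2); r.line_to([*g,.109],speed=.1)
print(readout.current_contact_force(),readout.current_tcp_pos())
r.move_gripper(0.0,30); print(readout.current_opening(),readout.current_grasp_force())
r.line_to([*g,.135],speed=.05); r.line_to([*g,.20],speed=.12); r.sleep(.2)
print(readout.current_opening(),readout.current_grasp_force(),readout.current_time())
snap('wrist','w3.png');snap('top','t3.png')
F=np.load('pics/top0.npz');G=np.load('pics/t3.npz');
a=cv2.resize(cv2.imread('pics/t3.png')[130:260,170:350],None,fx=2.7,fy=2.7)
b=cv2.resize(cv2.imread('pics/w3.png'),(468,351))
c=np.zeros((351,800,3),np.uint8);c[:,:330]=a[:351,78:408];c[:,332:]=b[:,:468];cv2.imwrite('pics/m3.png',c)
```

```text
[-2.46865666  2.37547058  7.54501355] [0.528081   0.13099685 0.10965931]
0.01563633513700887 31.084778728509264
0.01568936299887127 29.996366500854492 8.425
```

View pics/m3.png

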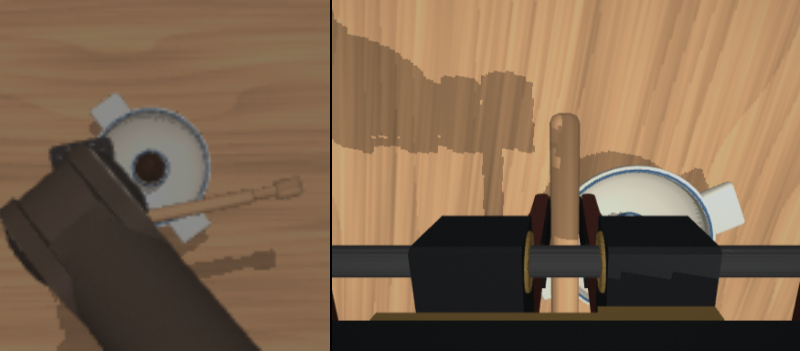

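The spurtle is lifted, with the thistle end visible at (287,188) in the top crop. But the descent turned the dish: the ears are now at (110,110) and (192,228). I'll measure the dish pose and the spurtle's droop.

```bash
cat >> h.py <<'E'
def dishpose(fn,zr=(.024,.036),ref=None):
    f=np.load('pics/'+fn);P=cloud(f['d'],f['K'],f['E']);im=f['im'].astype(int);z=P[...,2]
    w=(z>zr[0])&(z<zr[1])&(im.min(-1)>85)&(np.ptp(im,axis=-1)<40)&(abs(P[...,0]-.59)<.2)&(abs(P[...,1]-.06)<.2)
    return P[w],P,im
E
python3 - <<'E'
from h import *
for fn in ['top0.npz','t3.npz']:
    q,P,im=dishpose(fn); 
    # centre: rim/blue ring: use all bowl points radial <.08 : fit by ears
    c=q[:,:2].mean(0); 
    for _ in range(3):
        rad=np.linalg.norm(q[:,:2]-c,axis=1); e=q[rad>.083][:,:2]
        u=e-c; ang=.5*np.angle(np.mean(np.exp(2j*np.arctan2(u[:,1],u[:,0]))))
        ax=np.array([np.cos(ang),np.sin(ang)]);t=u@ax
        far=e[t>0];near=e[t<0]
        c=(far.mean(0)+near.mean(0))/2
    print(fn,len(far),len(near),far.mean(0),near.mean(0),'c',c,'yaw',ang)
f=np.load('pics/t3.npz')
sp=(P[...,2]>.09)&(P[...,2]<.16)&(im[...,0]-im[...,2]>25)&(P[...,1]<.05)&(P[...,1]>-.12)&(abs(P[...,0]-.55)<.06)
s=P[sp];print(len(s));
for y in (.04,0,-.05,-.09):
    m=abs(s[:,1]-y)<.01;print(y,s[m].mean(0) if m.any() else None)
E
```

```text
top0.npz 62 70 [0.68135951 0.0780978 ] [0.5017626  0.04107321] c [0.59156106 0.0595855 ] yaw 0.203769356376145
t3.npz 60 66 [0.67926184 0.12255935] [0.52607462 0.02085031] c [0.60266823 0.07170483] yaw 0.5861512333314887
262
0.04 [0.54373362 0.03980627 0.13797133]
0 [ 5.50592846e-01 -1.80108974e-04  1.40083599e-01]
-0.05 [ 0.55937475 -0.05009698  0.14416552]
-0.09 [ 0.56618248 -0.08983703  0.14745004]
```

Run:
```python
from h import *
from scipy.spatial.transform import Rotation as Ro
p=readout.current_tcp_pos()
R=Ro.from_rotvec(.073*np.array([np.cos(.176),np.sin(.176),0])).as_matrix()@rot(.176)
r.line_to([p[0],p[1],.2],R,speed=.15)
x=p[0]-.15
r.line_to([x,p[1],.2],speed=.2); r.line_to([x,p[1],.10],speed=.12); r.sleep(.2)
f0=readout.current_contact_force(); z=.10
while z>.0815:
    z-=.002; r.line_to([x,p[1],z],speed=.04); f=readout.current_contact_force()-f0
    if f[2]>1.5: break
print('z',z,f,readout.current_tcp_pos())
r.sleep(.1); r.move_gripper(.03,30); r.sleep(.2)
r.line_to([x,p[1],.2],speed=.2)
r.move_gripper(.088,30)
r.goto([.50,.05,.30],rot(.586+np.pi/2)); print(readout.current_q().round(3),readout.current_time())
snap('wrist','w4.png');snap('top','t4.png')
a=cv2.imread('pics/t4.png')[120:290,130:330];b=cv2.imread('pics/w4.png')
c=np.zeros((340,800,3),np.uint8);c[:,:400]=cv2.resize(a,(400,340));c[:300,400:]=cv2.resize(b,(400,300));cv2.imwrite('pics/m4.png',c)
```

```text
z 0.07999999999999999 [-2.19426415 -0.53620561 13.13312236] [0.37770712 0.12958259 0.08048396]
[ 0.773  0.506 -1.29   1.838  0.523  1.202  1.472] 17.55
```

View pics/m4.png

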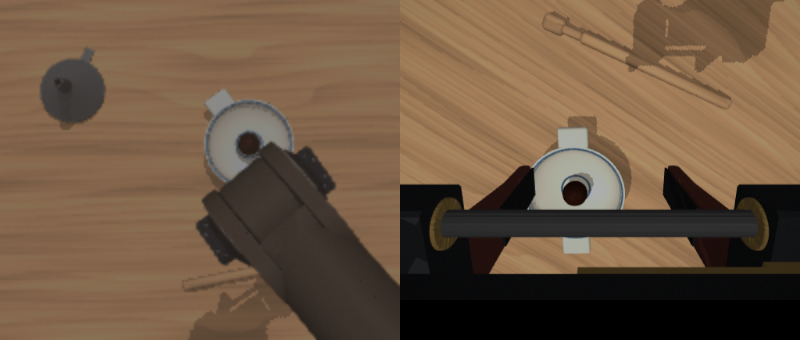

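The spurtle lies flat on the worktop, from (545,20) to (730,100) in the wrist half and well clear of the dish. The near ear is at (573,138), the far ear at (575,243), and the truffle is in the ring at (575,193). Next I'll measure the dish and check the arm configurations.

Run:
```python
from h import *
q,P,im=dishpose('w4.npz')
xy=q[:,:2]
c=np.array([.6027,.0717])
for k in range(6):
    rad=np.linalg.norm(xy-c,axis=1);near=xy[(rad>.08)&(rad<.11)&((xy-c)@[-.83,-.55]>.04)]
    rect=cv2.minAreaRect((near*1000).astype(np.float32)); n=np.array(rect[0])/1000
    rim=xy[(rad>.06)&(rad<.0775)]
    # circle fit to outer rim points
    A=np.c_[2*rim,np.ones(len(rim))]
    far=xy[(rad>.08)&((xy-c)@[.83,.55]>.04)]
    fm=far.mean(0) if len(far) else c; nm=near.mean(0)
    u=(fm-nm)/np.linalg.norm(fm-nm); c=nm+u*.0905
    if k in(0,5):print(len(near),len(far),rect,nm,fm,'yaw',np.arctan2(u[1],u[0]),'c',c,(nm+fm)/2)
print('ear z',np.median(q[:,2]))
b=q[(im[q.astype(int)*0].shape[0]>0) if 0 else slice(None)]
f=np.load('pics/w4.npz');z=P[...,2]
sp=(z>.006)&(z<.03)&(P[...,0]<.47)&(P[...,0]>.3)&(f['d']>0)&(abs(P[...,1]-.03)<.2);s=P[sp];print('spurtle',len(s),np.percentile(s[:,2],[5,50,95]),s[:,:2].min(0),s[:,:2].max(0))
t=(im.max(-1)<70)&(z>.015)&(z<.05)&(np.linalg.norm(P[...,:2]-c,axis=-1)<.05);print('truffle',P[t].mean(0),P[t][:,:2].min(0),P[t][:,:2].max(0))
a=.586;C=np.array([.6027,.0717])
def ear(yaw,s): return C+s*.087*np.array([np.cos(yaw),np.sin(yaw)])
for s,nm,fy in((-1,'near',np.pi/2),(1,'far',-np.pi/2)):
  for h in(1,-1):
    print(nm,h)
    for y,zz in((a,.0945),(a,.2),((a+fy)/2,.2),(fy,.2)):
      q=r.solve_ik([*ear(y,s),zz],rot(y+h*np.pi/2)); print(None if q is None else np.round(q,2))
```

```text
784 526 ((527.541748046875, 23.25646209716797), (24.285919189453125, 43.33543395996094), 33.07181930541992) [0.52631381 0.02347308] [0.67539676 0.1238449 ] yaw 0.5925543679493274 c [0.60138508 0.07401568] [0.60085529 0.07365899]
801 516 ((527.7384643554688, 23.513402938842773), (24.352876663208008, 43.344970703125), 33.97756576538086) [0.52663746 0.02341871] [0.67566101 0.12381368] yaw 0.5928459107737306 c [0.601694   0.07398319] [0.60114924 0.0736162 ]
ear z 0.03152974328503766
spurtle 4152 [0.009375   0.01318974 0.01493211] [ 0.36106618 -0.09463417] [0.42765129 0.18955665]
truffle [0.59692048 0.0718717  0.03716501] [0.5824609  0.05502724] [0.61758417 0.09158523]
near 1
[ 0.58  0.77 -0.98  1.96  0.84  0.89  1.3 ]
[ 0.69  0.65 -1.14  1.88  0.68  1.06  1.42]
[ 0.75  0.77 -1.24  1.81  0.79  1.17  1.9 ]
[ 0.75  0.9  -1.32  1.7   0.91  1.29  2.37]
near -1
[-0.59  0.61  0.61  2.03 -0.56  0.67 -0.6 ]
[-0.76  0.47  0.83  1.97 -0.45  0.89 -0.68]
[ 0.32  0.47 -0.53  1.83  0.29  0.91 -0.83]
[ 0.37  0.55 -0.6   1.73  0.36  0.97 -0.36]
far 1
[ 0.3   0.92 -0.9   1.56  0.79  1.06  1.35]
[ 0.34  0.83 -1.    1.49  0.72  1.22  1.4 ]
[ 0.36  0.72 -0.76  1.52  0.53  1.12  0.57]
[ 0.37  0.55 -0.6   1.73  0.36  0.97 -0.36]
far -1
[-0.75  0.89  0.82  1.64 -0.76  0.96 -0.64]
[-0.75  0.74  0.82  1.58 -0.59  1.09 -0.76]
[-0.8   0.96  1.24  1.6  -0.94  1.29 -1.45]
[ 0.75  0.9  -1.32  1.7   0.91  1.29  2.37]
```

```bash
cat >> h.py <<'E'
def tilt(fn,lo,hi,c,yaw):
    # plane fit of rim + ear top points (white, near c)
    f=np.load('pics/'+fn);P=cloud(f['d'],f['K'],f['E']);im=f['im'].astype(int);z=P[...,2]
    u=np.array([np.cos(yaw),np.sin(yaw)]);d=P[...,:2]-c;a=d@u;b=d@[-u[1],u[0]]
    w=(f['d']>0)&(z>lo)&(z<hi)&(a>.079)&(a<.101)&(abs(b)<.02)&(im.min(-1)>80)
    rr=np.hypot(a,b)
    out=[w.sum(),P[w][:,2].mean() if w.any() else None]
    for s in(1,-1):
        k=(f['d']>0)&(z>lo)&(z<hi)&(abs(rr-.0745)<.004)&(s*b>.06)&(abs(a)<.035)
        out+=[k.sum(),np.percentile(z[k],80) if k.any() else None]
    return out
E
python3 - <<'E'
from h import *
yaw=.588;u=np.array([np.cos(yaw),np.sin(yaw)]);c=np.array([.6018,.0737]);g=c-.087*u;R=rot(yaw+np.pi/2)
r.move_gripper(.07,40)
r.line_to([*g,.17],R,speed=.15); f0=readout.current_contact_force();t0=readout.current_ft_torque()
r.line_to([*g,.0885],speed=.08); print('F',readout.current_contact_force()-f0,readout.current_tcp_pos())
snap('wrist','w5.png')
r.move_gripper(.0,44); print(readout.current_opening(),readout.current_grasp_force(),readout.current_contact_force()-f0)
snap('wrist','w6.png')
r.line_to([*g,.0985],speed=.02); r.sleep(.3)
print('F',readout.current_contact_force()-f0,'M',readout.current_ft_torque()-t0,readout.current_grasp_force(),readout.current_tcp_pos(),readout.current_time())
snap('wrist','w7.png')
for k,n in((0,'5'),(0,'6'),(.01,'7')): print(tilt(f'w{n}.npz',.015+k,.045+k,c,yaw))
a=[cv2.resize(cv2.imread(f'pics/w{k}.png'),(400,300)) for k in '67'];cv2.imwrite('pics/m7.png',np.hstack(a))
E
```

```text
F [-0.00462594  1.43813447 -0.043997  ] [0.5297082  0.02557224 0.08895325]
0.04342525666433282 43.99633347988129 [0.27267846 0.07854275 1.10620577]
F [-0.42251263  0.84549391 -3.81959524] M [-0.13301231  0.24771988  0.03749853] 43.99438977241516 [0.52934999 0.02544755 0.09842177] 21.95
[np.int64(0), None, np.int64(0), None, np.int64(0), None]
[np.int64(0), None, np.int64(0), None, np.int64(0), None]
[np.int64(0), None, np.int64(0), None, np.int64(0), None]
```

View pics/m7.png

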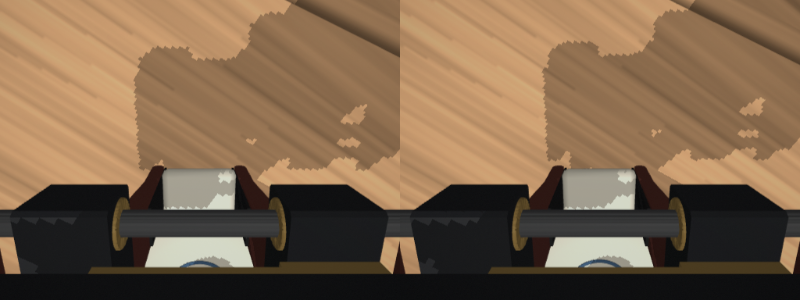

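The ear is gripped between the pads; in both frames it sits at (200,187) of its panel, with no visible change after the 10 mm lift. To check tilt numerically, I'll compare the dish's surface points in the tool frame before and after lifting.

```bash
cat >> h.py <<'E'
def tilt2(a,b,du=0):
    """change in height of dish points (relative to camera) along the radial direction, wrist frames a->b, plus side-image"""
    F=np.load('pics/'+a),np.load('pics/'+b)
    A,B=[f['d'] for f in F]; v,u=np.mgrid[0:384,0:512]
    w=(F[0]['im'].min(-1)>100)&(np.ptp(F[0]['im'].astype(int),axis=-1)<45)&(u>185)&(u<325)&(v>210)&(v<350)&(A>0)&(B>0)&(abs(A-B)<.03)
    P=cloud(A,F[0]['K'],np.eye(4))[w]; dd=(B-A)[w]; y=P[:,1]; x=P[:,0]
    M=np.c_[y,x,np.ones_like(y)]; s=np.linalg.lstsq(M,dd,rcond=None)[0]; k=abs(dd-M@s)<.002; s=np.linalg.lstsq(M[k],dd[k],rcond=None)[0]
    return 'n',k.sum(),'slope',s.round(4),'y range',y.min().round(3),y.max().round(3)
E
python3 - <<'E'
from h import *
print(tilt2('w6.npz','w7.npz'))
snap('side','s7.png');snap('top','t7.png')
a=cv2.imread('pics/s7.png')[150:250,190:320];b=cv2.imread('pics/t7.png')[140:240,200:300]
cv2.imwrite('pics/m8.png',np.hstack([cv2.resize(a,(468,360),interpolation=cv2.INTER_CUBIC),cv2.resize(b,(330,360))]))
E
```

```text
('n', np.int64(9193), 'slope', array([-0.0253, -0.0002, -0.0006]), 'y range', np.float64(-0.092), np.float64(-0.014))
```

View pics/m8.png

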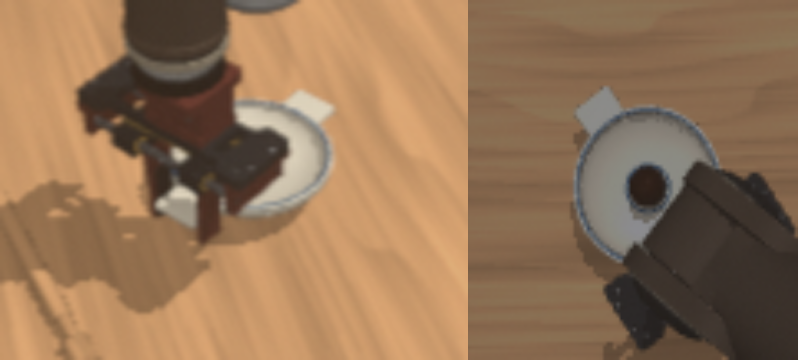

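The top half of the picture set shows the truffle still in the ring at (648,186). The side view shows the dish off the worktop. Droop is only about 0.025 rad, which I'll trim out. I'll also undo part of the earlier yaw while the dish is low, then raise it.

```bash
cat >> h.py <<'E'
from scipy.spatial.transform import Rotation as Ro
C=np.array([.6018,.0737])
def held(yaw,z,tr,L=.087):
    u=np.array([np.cos(yaw),np.sin(yaw)])
    R=Ro.from_rotvec(tr*np.array([u[1],-u[0],0])).as_matrix()@rot(yaw+np.pi/2)
    return [*(C-L*u),z],R
E
python3 - <<'E'
from h import *
p,R=held(.588,.105,.025); r.line_to(p,R,speed=.02)
p,R=held(.40,.110,.025); r.line_to(p,R,speed=.015)
p,R=held(.40,.195,.025); r.line_to(p,R,speed=.04); r.sleep(.4)
print(readout.current_grasp_force(),readout.current_opening(),readout.current_time(),readout.current_q().round(2))
snap('wrist','w9.png');snap('top','t9.png');print(tilt2('w6.npz','w9.npz'))
f=np.load('pics/t9.npz');P=cloud(f['d'],f['K'],f['E']);im=f['im'].astype(int);z=P[...,2]
w=(z>.115)&(z<.16)&(im.min(-1)>85)&(np.ptp(im,axis=-1)<40);d=P[...,:2]-C;rad=np.linalg.norm(d,axis=-1)
e=P[w&(rad>.083)&(rad<.105)&(d[...,0]>.03)];print('far ear',len(e),e.mean(0),'yaw',np.arctan2(*(e.mean(0)[:2]-C)[::-1]))
rim=P[w&(abs(rad-.074)<.004)];print('rim z by angle',[(k,np.round(np.percentile(q[:,2],70),4)) for k in range(0,6) for q in [rim[(np.arctan2(rim[:,1]-C[1],rim[:,0]-C[0])//.5).astype(int)==k]] if len(q)>3])
t=(im.max(-1)<60)&(z>.10)&(z<.16)&(rad<.05);print('truffle',t.sum(),P[t].mean(0))
E
```

```text
43.99435579776764 0.043566176250101174 26.5417 [ 0.65  0.62 -1.11  1.92  0.66  1.    1.22]
('n', np.int64(9196), 'slope', array([-0.0249, -0.0009, -0.0006]), 'y range', np.float64(-0.092), np.float64(-0.014))
far ear 92 [0.68697275 0.10831552 0.13979386] yaw 0.3860245912000519
rim z by angle [(0, np.float64(0.1418)), (1, np.float64(0.14)), (2, np.float64(0.1401)), (3, np.float64(0.1406)), (4, np.float64(0.1402)), (5, np.float64(0.1404))]
truffle 113 [0.60267809 0.07260787 0.14509524]
```

Run:
```python
from h import *
for y in np.linspace(.40,np.pi/2+.008,5)[1:]:
    p,R=held(y,.195,.025); r.line_to(p,R,speed=.02)
r.sleep(.5)
print(readout.current_grasp_force(),readout.current_opening(),readout.current_time(),readout.current_q().round(2))
snap('wrist','w10.png');snap('top','t10.png');print(tilt2('w6.npz','w10.npz'))
f=np.load('pics/t10.npz');P=cloud(f['d'],f['K'],f['E']);im=f['im'].astype(int);z=P[...,2]
w=(z>.115)&(z<.16)&(im.min(-1)>85)&(np.ptp(im,axis=-1)<40);d=P[...,:2]-C;rad=np.linalg.norm(d,axis=-1)
e=P[w&(rad>.083)&(rad<.105)&(d[...,1]>.03)];print('free ear',len(e),e.mean(0),'yaw',np.arctan2(*(e.mean(0)[:2]-C)[::-1]))
t=(im.max(-1)<60)&(z>.10)&(z<.16)&(rad<.05);print('truffle',t.sum(),P[t].mean(0))
cv2.imwrite('pics/t10b.png',cv2.resize(cv2.imread('pics/t10.png')[110:300,150:400],(790,600),interpolation=cv2.INTER_CUBIC))
```

```text
43.99445056915283 0.04371126787615105 32.8417 [ 0.75  0.89 -1.3   1.71  0.88  1.25  2.4 ]
('n', np.int64(9220), 'slope', array([-0.0242, -0.0007, -0.0005]), 'y range', np.float64(-0.092), np.float64(-0.014))
free ear 84 [0.60105485 0.16460901 0.1389759 ] yaw 1.5789928406760314
truffle 116 [0.60140287 0.07262326 0.1443126 ]
```

View pics/t10b.png

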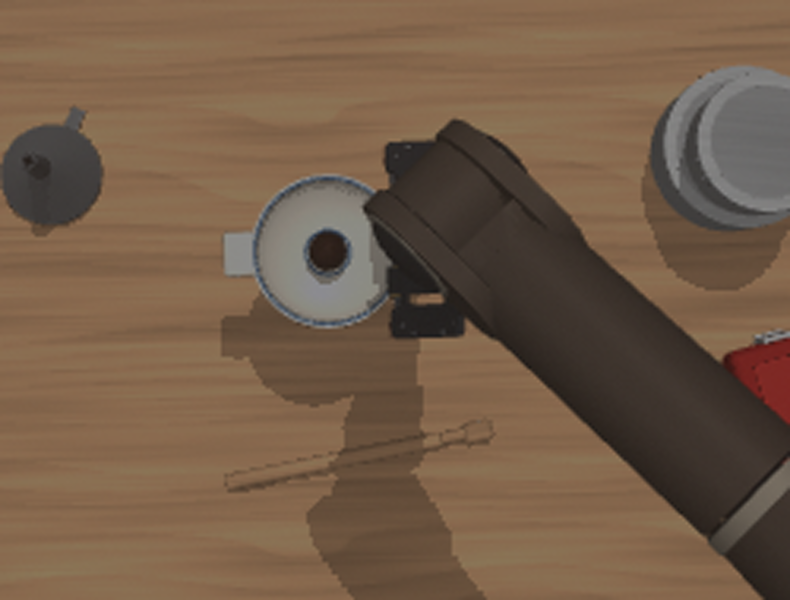

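The dish is held level, with its free ear at (238,254) pointing left at the hatch and the truffle in the ring at (327,250). The spurtle lies flat and clear, from (225,482) to (493,432).

```bash
python3 -c "
from h import *
print(r.close_job())"
```

```text
the job is handed in; nothing more can be done
None
```

The job is handed in (no verdict came back). The spurtle lies flat, clear of the dish, and the dish is held level by its near ear about 11 cm up, with the free ear at the hatch and the truffle in its middle. While gripping the spurtle a finger pushed the standing dish about 16 mm (30 mm allowed) and 0.4 rad round, so I turned it back about 0.2 rad just off the worktop before raising it.

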